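# Hang the lift-off door on the table smoker

### The arm

A 6-joint arm with a two-finger parallel gripper is mounted at the origin on the work surface. World frame = base frame: x ahead of the robot, y to its left, z up, the work surface at z = 0. Lengths are in mm, angles in degrees, forces in N, time in s.
With the tool pointing down it reaches from about 375 to 900 mm from the base axis. Payload 3.1 kg.
Tool frame: the origin (TCP) lies at the very end of the fingers, on their centre line; the grasp point (between the pads) lies 19 mm behind it; x points along the fingers, y is the direction in which the jaws open and shut, and the axes are right-handed (so a half turn about x gives the same grasp; the last joint's range is limited). The gripper opens to 87 mm and grips with 3 to 60 N. Pads are 19 mm wide; open, the fingers measure 117 mm over their backs; the gripper's body (75 mm by 190 mm) begins 51 mm behind the grasp point.
Start: joints at [-83.451, 30.224, 82.088, -0, 67.689, -10.227], TCP at [180.42, -598.369, 195.348] pointing down, gripper open.
Joint ranges: [-176.69, 176.69], [-43.24, 126.21], [12.49, 139.97], [-82, 262], [0, 151.66], [-163.58, 163.58]. Speed limits (degrees/s): [159.86, 159.86, 180, 180, 180, 180].

### API

Orientations are given as [roll, pitch, yaw] about the fixed x, y, z axes, in that order (R = Rz(yaw) Ry(pitch) Rx(roll)).
In Python, from rig import readout, camera, camera_model, order gives the robot as it stands.
- The arm moves only by the tool carry_out, never from a script. Its argument "plan" is a list of rows, each a list of 7 numbers: the shift along the tool's x, y, z in m, then the turn, a rotation vector about the tool's x, y, z in degrees, then the closure, from 0 (fully open) to 1 (shut). In form: [[tx, ty, tz, wx, wy, wz, hand], ...]. A call has 1 to 20 rows; each row shifts and turns the commanded pose from where the row before left it, along the tool's axes as they then stand; what a row does not reach is not made up. A row lasts 1/10 s, in which the tool goes at most 50 mm and 8.59 degrees, less where a joint would pass 70% of its speed; a pose out of reach is approached as far as the arm can. A call with a gripper value outside its range is refused whole. The fingers move at their own pace and stop on an object; "newtons" is the grip in N (left out, the last holds). Time passes only in rows, so rows that do not move let the fingers close. It gives the time, the measured TCP pose, the force and the opening at its end, in the units of the state.
- readout.read_state(): the state, without advancing time (a new reading comes with each control period).
- camera(name): name is "side" or "top"; returns (picture, depth): 420x560x3 uint8, blue, green, red; 420x560 float32, mm along the optical axis (not along the pixel's ray), 0 where there is no reading.
- camera_model(name): a dict with "fx", "fy", "cx", "cy" (pixels), "R" (3x3) and "t" (3): a world point X has camera coordinates R X + t. Camera axes: x right, y down, z forward; pixel columns grow to the right and rows downward; lengths in mm; the calibration is good to about 2 mm. A picture is of the moment at which its call begins. camera_model takes no time and is no camera call.
- order.hand_in(): hands the job in, once; it reports no verdict.
The state is a dict: "t": time; "joint_positions": joint angles; "qvel": joint speeds; "joint_torque": joint torques, N m; "tool_pos": TCP position; "tool_rot": TCP orientation; "force": force on the tool from outside, world axes, zero at the start; "moment": the same for the moment, N m; "finger_gap": finger opening in mm.
Only numpy, scipy, OpenCV 4.12 (cv2) and the standard library are available. Lean on these libraries where they do the work, as an engineer would, in place of code of your own. Each camera call takes 0.05 s, during which the arm holds its last target. There are 200 camera calls.

### The job

The cleaned door of the small smoker oven stands in the wooden drying stand. Lift it out and, holding it swung well open from the oven's front, gently lower its two knuckles together onto the two upright hinge pins until they sit fully down, without ramming or dropping it; then gently swing the door shut against the oven's stop strip, under the little keeper, and let go. Leave the bowl, the bottle and the mug alone.

Things in the scene. Friction and masses are not known exactly. Their poses are not given: they have to be found in the camera images.
- smoker: Fixed dark steel smoker oven, 240 mm deep (x), 260 wide (y), 235 high; a short flue rises 66 mm from its roof at x +75, y -70. Origin: centre of its underside, z up. The open front is the face at x = -120 mm, looking along its own -x. Two upright hinge pins stand 17 mm in front of that face near its +y edge, one 110 mm above the other. The door must not be pressed on it with over 40 N.
- seat_low (a point): Outer end of the adjustment of the lower hinge pin, at the height (55 mm above the table) of its round shoulder (24 mm across), where the lower knuckle's underside comes to rest. Axes as smoker. Both pins sit on one slotted strip, bolted so that their axis is anywhere from 3 to 17 mm from here along the oven's -y; no reading tells this: see or feel for it. x and z are true.
- seat_top (a point): The same for the upper hinge pin, 165 mm above the table, with the same sideways shift. Each pin is 10.5 mm thick and 22 mm tall above its shoulder, its top 2 mm tapering to 8.5 mm across. The strip does not move in use.
- keeper (a point): Underside centre of a small steel keeper plate on the oven's front, 226 mm up: 26 mm wide along y, reaching 28 mm out from the face. It overhangs the top edge of the shut door by 6 mm, so the door can be hung only while swung open. Axes as smoker.
- stop (a point): Middle of a rubber stop strip (12 mm wide, 160 mm tall) on the oven's front, 11 mm proud of the face, soft (gives up to 5 mm, 1 N/mm): the shut door's inner face rests on it, within 2 degrees of parallel to the oven's front. Axes as smoker.
- door: Loose steel door, 0.35 to 0.65 kg: a leaf 177 mm wide, 12 thick, 190 high, two tube knuckles along one upright edge. Origin: on the knuckle axis, level with the leaf's lower edge; z up. The leaf lies along -x, 14 to 191 mm from the axis. Outer face +y, with a black upright bow handle (x -168, 60 to 130 mm up, 37 mm out). Centre of mass x -103, z 95.
- knuckle_low (a point): Centre of the underside of the door's lower knuckle (tube 24 mm outside, 13 mm bore, 20 mm long), on the knuckle axis, 25 mm above the lower edge. Axes as door. Fully seated it is 55 mm above the table. Hung, the door is square open when its axes match the oven's, and shut when turned +90 degrees about z from there (leaf along the oven's -y).
- knuckle_top (a point): Centre of the underside of the door's upper knuckle, the same tube 110 mm above knuckle_low.
- door_top (a point): On the door's plain top edge (12 mm thick, 190 mm above the lower edge), 85 mm from the knuckle axis: a good place to pinch it from above across its thickness. Axes as door. When hung it is 220 mm above the table. A hung door stays where it is left; pushing its outer face swings it shut with a few newtons.
- stand: Fixed wooden drying stand, 150 x 120 mm, 52 mm high, origin at the centre of its underside. The door stands upright in its slot (16 mm wide, along the stand's x, floor 12 mm above the table, 40 mm deep, 120 mm long), the knuckles beyond its +x end.
- bowl: White bowl, 120 mm across, 50 mm high, bystander. Origin: centre of its underside.
- bottle: Green glass bottle, 60 mm across, 190 mm high, bystander. Origin: centre of its underside.
- mug: Blue mug, 76 mm across, 85 mm high, bystander. Origin: centre of its underside.
There are look-alikes about, which are no part of the job. What is meant by the door is not pink, and is the smaller of those in its own colour.

How it is judged (in metres and radians):
On the way:
1. the door, still swung open at least 30 degrees, has both knuckles fully down on the pins (z of knuckle_low in the frame of seat_low between -0.004 and 0.004 m and y of knuckle_low in the frame of seat_low between -0.0187 and -0.0013 m and x of knuckle_low in the frame of seat_low between -0.004 and 0.004 m and y of knuckle_top in the frame of seat_top between -0.0187 and -0.0013 m and x of knuckle_top in the frame of seat_top between -0.004 and 0.004 m and angle between the x axis of door and the y axis of smoker, either way round above 0.52 rad), for 0.2 s.
At the end, for the whole second after the job is handed in: The door hangs at rest with both knuckles fully down on their pins (within 4 mm of the shoulders in height and of the hinge line), upright within 3.5 degrees, shut against the oven to within 5 degrees, and let go (z of knuckle_low in the frame of seat_low between -0.004 and 0.004 m and y of knuckle_low in the frame of seat_low between -0.0187 and -0.0013 m and x of knuckle_low in the frame of seat_low between -0.004 and 0.004 m and y of knuckle_top in the frame of seat_top between -0.0187 and -0.0013 m and x of knuckle_top in the frame of seat_top between -0.004 and 0.004 m and angle between the x axis of door and the y axis of smoker, either way round below 0.09 rad and y of door_top in the frame of smoker below 0.06 m and angle between door's own z axis and vertical below 0.06 rad and linear speed of door below 0.02 m/s); the robot touches nothing.
It fails at once if the door is rammed, dropped or forced against the oven or its pins (over 40 N) (contact force between door and smoker above 40 N).
It fails at once if the bowl, bottle or mug is moved more than 20 mm (distance of any of bowl, bottle, mug from where it was at the start of the episode above 0.02 m).
It also fails if it takes over 64 s, if anything falls off the work surface, if the arm or the gripper's body presses on something with over 40 N, if the wrist force passes 120 N, or if a joint passes its speed limit or range.

## Working session

There is one attempt and no reset: what is moved stays moved. The work goes in short steps, Python scripts to look and compute and a tool call to move; the robot and the scene stay as the last step left them, time stands still between calls to the robot, and variables do not carry over. Pictures are saved under pics/ and viewed, about 8 in all and at most 12, crops included, and the job is handed in when it is done.

Besides the shell and the picture viewer there is one more tool, called after "Request:" by a JSON object that holds its "method" and its "body", one argument or row to a line. carry_out: Moves the arm, as the interface text tells. Its arguments: {"type":"object","properties":{"plan":{"type":"array"},"newtons":{"type":"number"}},"required":["plan"]}

```bash
ls; mkdir -p pics; cat > h.py <<'E'
import numpy as np, cv2
from rig import readout, camera, camera_model, order
from scipy.spatial.transform import Rotation as Ro
def world(cm,u,v,d):
    u,v,d=map(np.asarray,(u,v,d))
    c=np.stack([(u-cm['cx'])/cm['fx']*d,(v-cm['cy'])/cm['fy']*d,d],-1)
    return (c-np.asarray(cm['t']))@np.asarray(cm['R'])
def pix(cm,X):
    c=np.asarray(cm['R'])@np.asarray(X)+cm['t']; return c[0]/c[2]*cm['fx']+cm['cx'],c[1]/c[2]*cm['fy']+cm['cy']
E
python3 - <<'E'
from h import *
s=readout.read_state(); print(s)
for n in('side','top'):
    p,d=camera(n); m=camera_model(n); print(n,m)
    cv2.imwrite(f'pics/{n}0.png',p); np.savez(f'{n}0.npz',p=p,d=d)
a=np.load('side0.npz')['p'];b=np.load('top0.npz')['p']
E
```

```text
pics
{'t': 0.0, 'joint_positions': array([-8.34510560e+01,  3.02799933e+01,  8.21539731e+01, -2.28156762e-04,
        6.76874948e+01, -1.02279620e+01]), 'qvel': array([ 0.04420298, -0.06089848,  0.03852677, -0.05140655,  0.11047401,
       -0.0280811 ]), 'joint_torque': array([-7.45770012e-05, -4.40043926e+01, -1.76592153e+01,  6.33546431e-02,
        5.80195687e-02, -1.67822591e-04]), 'tool_pos': array([ 180.33580229, -597.62519912,  194.37405367]), 'tool_rot': array([-100.12848083,   89.87853867,   96.64851205]), 'force': array([-0.4902432 ,  0.26939333,  0.07320442]), 'moment': array([ 0.03264153,  0.00818247, -0.00923328]), 'finger_gap': 86.86503893687937}
side {'fx': 381.6496818079133, 'fy': 381.6496818079133, 'cx': 282.9250699688598, 'cy': 208.91262455896734, 'R': array([[ 0.09945301, -0.99488663, -0.01759788],
       [-0.60497302, -0.04641531, -0.79489198],
       [ 0.7900106 ,  0.08970064, -0.60649571]]), 't': array([-3.60871815e-01,  4.13173706e+02,  1.02395126e+03])}
top {'fx': 409.65919418362535, 'fy': 409.65919418362535, 'cx': 282.91507256740607, 'cy': 216.03240058677326, 'R': array([[ 0.01674007, -0.99985204, -0.00395766],
       [-0.99775384, -0.01644791, -0.06493649],
       [ 0.06486179,  0.00503581, -0.99788155]]), 't': array([  67.64696389,  480.06578084, 1456.86283109])}
```

View pics/side0.png

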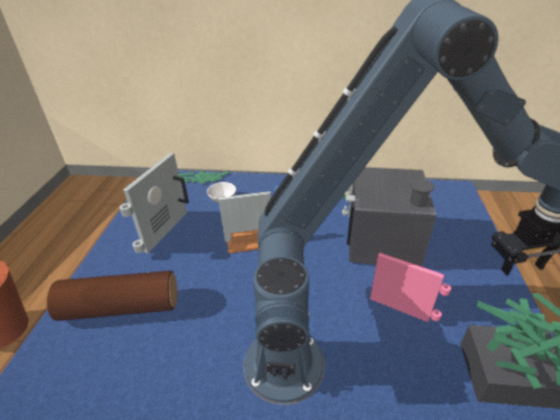

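View pics/top0.png

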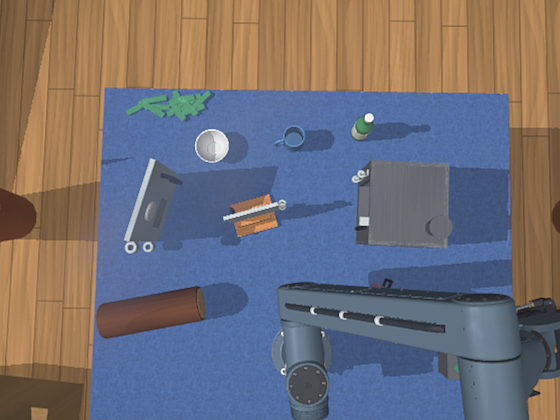

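Candidates: the grey door in the stand (side 245,215; top 255,212), the larger grey look-alike (side 155,200; top 152,200) and the pink one (side 408,287). I choose the grey one in the stand, the smaller of the grey pair. Next is a close crop to check it, plus measurements.

```bash
python3 - <<'E'
from h import *
a=np.load('top0.npz');m=camera_model('top');p,d=a['p'],a['d']
c1=cv2.resize(p[185:245,215:295],None,fx=5,fy=5,interpolation=cv2.INTER_CUBIC)
c2=cv2.resize(p[150:250,345:425],None,fx=5,fy=5,interpolation=cv2.INTER_CUBIC)
im=np.zeros((500,800,3),np.uint8); im[:300,:400]=c1; im[:500,400:]=c2
cv2.imwrite('pics/crop1.png',im)
V,U=np.mgrid[0:420,0:560]; W=world(m,U,V,d); np.save('topW.npy',W)
# door top edge
r=(slice(185,245),slice(215,295)); w=W[r]; k=(w[...,2]>185)&(w[...,2]<215)&(d[r]>0)
q=w[k]; print('door z',np.percentile(q[:,2],[5,50,95]),len(q)); c=q[:,:2].mean(0); u,s,vt=np.linalg.svd(q[:,:2]-c); e=vt[0]; t=(q[:,:2]-c)@e
print(c,e,np.degrees(np.arctan2(e[1],e[0])),t.min(),t.max(),[ (c+e*x).round(1) for x in(t.min(),t.max())])
# oven roof
r=(slice(140,260),slice(345,470)); w=W[r]; k=(w[...,2]>228)&(w[...,2]<242)&(d[r]>0)
k=cv2.morphologyEx(k.astype(np.uint8),cv2.MORPH_OPEN,np.ones((9,9)))>0
q=w[k][:,:2].astype(np.float32); print('roof z',np.median(w[k][:,2])); rc=cv2.minAreaRect(q); print(rc, cv2.boxPoints(rc).round(1))
for y in (160,175,185,200,222):
  print(y,[tuple(W[y,x].round(0)) for x in range(354,376,3)])
E
```

```text
door z [192.52588348 201.72084257 205.98405486] 239
[479.93193313 178.39397   ] [-0.28332747  0.95902322] 106.4588993379651 -87.94150342149607 88.01145755209798 [array([504.8,  94.1]), array([455. , 262.8])]
roof z 235.5118175775951
((508.47515869140625, -308.43121337890625), (242.32513427734375, 260.447265625), 87.9883041381836) [[ 374.1 -424.9]
 [ 634.4 -434.1]
 [ 642.9 -191.9]
 [ 382.6 -182.8]]
160 [(np.float64(689.0), np.float64(-181.0), np.float64(4.0)), (np.float64(690.0), np.float64(-192.0), np.float64(-1.0)), (np.float64(692.0), np.float64(-204.0), np.float64(-6.0)), (np.float64(691.0), np.float64(-215.0), np.float64(-2.0)), (np.float64(690.0), np.float64(-224.0), np.float64(5.0)), (np.float64(692.0), np.float64(-237.0), np.float64(-4.0)), (np.float64(691.0), np.float64(-247.0), np.float64(1.0)), (np.float64(689.0), np.float64(-256.0), np.float64(9.0))]
175 [(np.float64(634.0), np.float64(-181.0), np.float64(1.0)), (np.float64(607.0), np.float64(-164.0), np.float64(163.0)), (np.float64(605.0), np.float64(-171.0), np.float64(176.0)), (np.float64(607.0), np.float64(-183.0), np.
[... 994 characters left out ...]
np.float64(-217.0), np.float64(41.0)), (np.float64(518.0), np.float64(-188.0), np.float64(236.0)), (np.float64(518.0), np.float64(-198.0), np.float64(235.0)), (np.float64(518.0), np.float64(-206.0), np.float64(239.0))]
222 [(np.float64(462.0), np.float64(-182.0), np.float64(1.0)), (np.float64(461.0), np.float64(-187.0), np.float64(36.0)), (np.float64(450.0), np.float64(-162.0), np.float64(231.0)), (np.float64(451.0), np.float64(-171.0), np.float64(231.0)), (np.float64(451.0), np.float64(-180.0), np.float64(232.0)), (np.float64(451.0), np.float64(-188.0), np.float64(236.0)), (np.float64(451.0), np.float64(-198.0), np.float64(234.0)), (np.float64(451.0), np.float64(-206.0), np.float64(238.0))]
```

View pics/crop1.png

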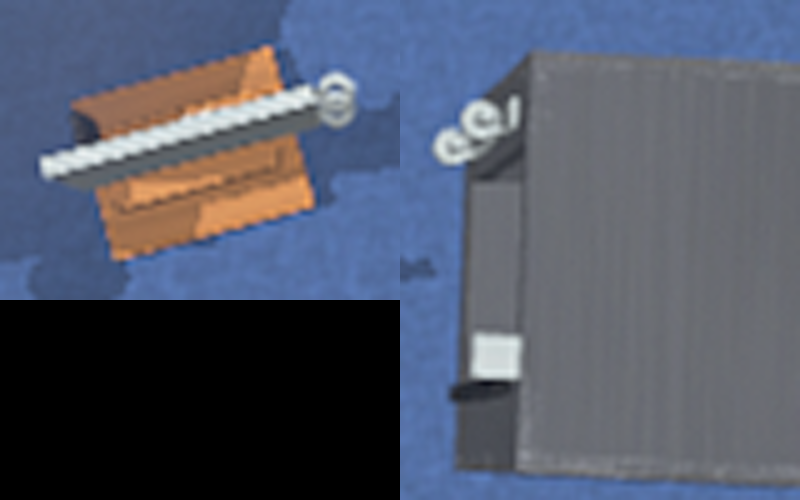

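The crop confirms the small grey door in the stand, knuckles at crop (335,90), handle on its far side. The measured leaf length is 176 mm and the top z is 202, which match. On the oven, the roof is 242x260 at z 235.5, the pins are at crop (480,117) and (455,147), and the keeper is at (497,355). Now the pins close up.

```bash
python3 - <<'E'
from h import *
a=np.load('top0.npz')['p'];b=np.load('side0.npz')['p']
c1=cv2.resize(a[164:190,348:374],(400,400),interpolation=cv2.INTER_CUBIC)
c2=cv2.resize(b[185:225,335:375],(400,400),interpolation=cv2.INTER_CUBIC)
cv2.imwrite('pics/pins.png',np.hstack([c1,c2]))
mt,ms=camera_model('top'),camera_model('side')
# predicted px: oven pose guess; pins for shifts 3..17 of unknown outer y
O=np.array([508.5,-308.4]);yw=np.radians(-92);ex=np.array([np.cos(yw),np.sin(yw)]);ey=np.array([-ex[1],ex[0]])
for yo in (85,90,95,100,105,110):
  P=O-137*ex+yo*ey
  print(yo,P.round(1),[np.round(pix(m,[*P,z]),2) for m in(mt,ms) for z in(165,187,55,77)])
E
```

```text
85 [ 598.2 -174.4] [array([360.35, 177.64]), array([361.62, 176.55]), array([354.57, 182.6 ]), array([355.66, 181.67]), array([346.44, 189.07]), array([346.95, 183.99]), array([344.02, 213.04]), array([344.49, 208.42])]
90 [ 603.2 -174.6] [array([360.41, 176.11]), array([361.69, 175.  ]), array([354.63, 181.19]), array([355.71, 180.23]), array([346.44, 188.29]), array([346.95, 183.23]), array([344.03, 212.23]), array([344.49, 207.62])]
95 [ 608.2 -174.8] [array([360.47, 174.59]), array([361.75, 173.45]), array([354.69, 179.78]), array([355.77, 178.8 ]), array([346.45, 187.52]), array([346.95, 182.46]), array([344.04, 211.43]), array([344.5 , 206.83])]
100 [ 613.2 -175. ] [array([360.53, 173.07]), array([361.81, 171.9 ]), array([354.74, 178.37]), array([355.83, 177.37]), array([346.45, 186.76]), array([346.96, 181.7 ]), array([344.05, 210.64]), array([344.51, 206.04])]
105 [ 618.2 -175.1] [array([360.59, 171.54]), array([361.87, 170.35]), array([354.8 , 176.96]), array([355.89, 175.94]), array([346.45, 186.  ]), array([346.96, 180.95]), array([344.06, 209.85]), array([344.52, 205.25])]
110 [ 623.2 -175.3] [array([360.66, 170.02]), array([361.93, 168.8 ]), array([354.86, 175.55]), array([355.95, 174.52]), array([346.46, 185.24]), array([346.96, 180.2 ]), array([344.07, 209.06]), array([344.53, 204.47])]
```

View pics/pins.png

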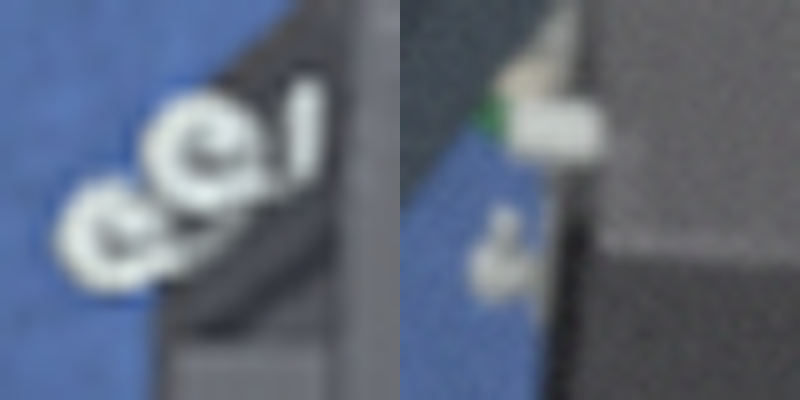

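Top crop: upper shoulder centre is at about (203,150) and lower at (115,234), i.e. top-camera px (360.7,173.2) and (355.0,178.7). The side view agrees roughly. That puts the pin axis near world (612,-176). Next I plan the grasp moves.

```bash
cat >> h.py <<'E'
def R_now(): return Ro.from_euler('xyz',readout.read_state()['tool_rot'],degrees=True).as_matrix()
def Rdown(dy):  # tool down, tool y along unit dy (2d)
    x=np.array([0,0,-1.]);y=np.array([*dy,0])/np.linalg.norm(dy);return np.stack([x,y,np.cross(x,y)],1)
E
python3 - <<'E'
from h import *
R=R_now();print(R.round(4)); s=readout.read_state();print(s['tool_pos'])
for sg in(1,-1):
    T=Rdown(sg*np.array([.959,.2833])); rv=Ro.from_matrix(R.T@T).as_rotvec(degrees=True);print(sg,rv)
    W=[[180,-598,400],[470,-300,400],[479.5,180,400]]
    for a,b in zip(W,W[1:]): print((np.subtract(b,a)@T).round(1),(np.subtract(b,a)@R).round(1))
    j1=np.degrees(np.arctan2(180,479.5)); print('j1',j1)
m=camera_model('top');O=world(m,0,0,0)
# grasp heights / ray check of knuckle ring
for u,v in((282.4,202.0),):
    D=world(m,u,v,1)-O;print((O+D*(167-O[2])/D[2]).round(1))
E
```

```text
[[-2.000e-04  2.886e-01 -9.574e-01]
 [ 1.900e-03 -9.574e-01 -2.886e-01]
 [-1.000e+00 -1.900e-03 -3.000e-04]]
[ 180.34620633 -597.70212237  194.45658023]
1 [-8.96822092e+01 -1.00349242e-01  6.97274450e-02]
[   0.   362.5 -203.6] [   0.5 -201.6 -363.7]
[   0.   145.1 -457.6] [   0.9 -456.8 -147.6]
j1 20.575684996983735
-1 [9.03177304e+01 6.98331886e-02 1.00501424e-01]
[   0.  -362.5  203.6] [   0.5 -201.6 -363.7]
[   0.  -145.1  457.6] [   0.9 -456.8 -147.6]
j1 20.575684996983735
[514.5  77.3 167. ]
```

Request:
{"method": "carry_out", "body": {
  "plan": [
    [-0.041,0,0,-8.155,0,0,0],
    [-0.041,0,0,-8.155,0,0,0],
    [-0.041,0,0,-8.155,0,0,0],
    [-0.041,0,0,-8.155,0,0,0],
    [-0.041,0,0,-8.155,0,0,0],
    [0,0,0,-8.155,0,0,0],
    [0,0,0,-8.155,0,0,0],
    [0,0,0,-8.155,0,0,0],
    [0,0,0,-8.155,0,0,0],
    [0,0,0,-8.155,0,0,0],
    [0,0,0,-8.155,0,0,0],
    [0,0.0403,-0.0226,0,0,0,0],
    [0,0.0403,-0.0226,0,0,0,0],
    [0,0.0403,-0.0226,0,0,0,0],
    [0,0.0403,-0.0226,0,0,0,0],
    [0,0.0403,-0.0226,0,0,0,0],
    [0,0.0403,-0.0226,0,0,0,0],
    [0,0.0403,-0.0226,0,0,0,0],
    [0,0.0403,-0.0226,0,0,0,0],
    [0,0.0403,-0.0226,0,0,0,0]
  ],
  "newtons": 40
}}

```text
t: 2.1
tool_pos: [471.4, -298.6, 399.9]
tool_rot: [-148.9, 90.0, 137.6]
force: [0.9, -0.3, -0.4]
finger_gap: 87.1
```

Request:
{"method": "carry_out", "body": {
  "plan": [
    [0,0.0145,-0.0457,0,0,0,0],
    [0,0.0145,-0.0457,0,0,0,0],
    [0,0.0145,-0.0457,0,0,0,0],
    [0,0.0145,-0.0457,0,0,0,0],
    [0,0.0145,-0.0457,0,0,0,0],
    [0,0.0145,-0.0457,0,0,0,0],
    [0,0.0145,-0.0457,0,0,0,0],
    [0,0.0145,-0.0457,0,0,0,0],
    [0,0.0145,-0.0457,0,0,0,0],
    [0,0.0145,-0.0457,0,0,0,0],
    [0,0,0,0,0,0,0],
    [0,0,0,0,0,0,0]
  ]
}}

```text
t: 3.3
tool_pos: [479.3, 179.8, 399.8]
tool_rot: [-71.5, 89.9, -144.8]
force: [0.4, -0.7, 0.3]
finger_gap: 87.0
```

```bash
python3 - <<'E'
from h import *
a=np.load('side0.npz');m=camera_model('side');p,d=a['p'].astype(int),a['d']
V,U=np.mgrid[0:420,0:560];W=world(m,U,V,d)
k=np.zeros(d.shape,bool);k[190:235,218:275]=1
k&=(d>0)&(W[...,2]>70)&(W[...,2]<195)&(W[...,0]>420)&(W[...,0]<540)
q=W[k];c=np.median(q,0)
for i in range(4):
    n=np.linalg.svd(q-q.mean(0),full_matrices=False)[2][2]; c=q.mean(0); r=(q-c)@n; q=q[abs(r)<6]
n*=-np.sign(n[0]); print(len(q),c.round(1),n.round(3),'face yaw',np.degrees(np.arctan2(n[1],n[0])),r.std())
mid=c-6*n  # leaf mid-plane
# offset of planned grasp point from mid-plane
print(((np.array([479.4,179.8,c[2]])-mid)@n).round(2))
R=R_now();print(R[:,1].round(4))
E
```

```text
1220 [473.5 188.2 138.1] [-0.959 -0.284 -0.003] face yaw -163.48114650971817 2.107451888462954
2.68
[ 0.9581  0.2865 -0.0015]
```

Both cameras agree on the yaw (16.5°) and on the plane to within 2.7 mm. Descend and grip.

Request:
{"method": "carry_out", "body": {
  "plan": [
    [0.045,0.001,0,0,0,0,0],
    [0.045,0,0,0,0,0,0],
    [0.045,0,0,0,0,0,0],
    [0.035,0,0,0,0,0,0],
    [0.025,0,0,0,0,0,0],
    [0.02,0,0,0,0,0,0],
    [0.019,0,0,0,0,0,0],
    [0,0,0,0,0,0,0]
  ],
  "newtons": 10
}}

```text
t: 4.1
tool_pos: [478.9, 177.0, 164.0]
tool_rot: [-94.0, 89.6, -167.7]
force: [-0.6, -0.3, -1.1]
finger_gap: 87.3
```

Request:
{"method": "carry_out", "body": {
  "plan": [
    [0,0,0,0,0,0,1],
    [0,0,0,0,0,0,1],
    [0,0,0,0,0,0,1],
    [0,0,0,0,0,0,1],
    [0,0,0,0,0,0,1],
    [0,0,0,0,0,0,1],
    [0,0,0,0,0,0,1],
    [0,0,0,0,0,0,1],
    [0,0,0,0,0,0,1],
    [0,0,0,0,0,0,1]
  ]
}}

```text
t: 5.1
tool_pos: [480.8, 179.2, 166.3]
tool_rot: [-102.3, 90.0, -175.8]
force: [-0.0, -0.1, 0.5]
finger_gap: 15.0
```

Request:
{"method": "carry_out", "body": {
  "plan": [
    [0,0,0,0,0,0,1],
    [0,0,0,0,0,0,1],
    [0,0,0,0,0,0,1],
    [0,0,0,0,0,0,1],
    [0,0,0,0,0,0,1]
  ],
  "newtons": 45
}}

```text
t: 5.6
tool_pos: [480.9, 179.2, 166.3]
tool_rot: [123.5, 90.0, 50.0]
force: [-0.1, -0.2, -1.0]
finger_gap: 11.4
```

Request:
{"method": "carry_out", "body": {
  "plan": [
    [-0.005,0,0,0,0,0,1],
    [-0.01,0,0,0,0,0,1],
    [-0.015,0,0,0,0,0,1],
    [-0.015,0,0,0,0,0,1],
    [-0.015,0,0,0,0,0,1],
    [-0.015,0,0,0,0,0,1],
    [-0.015,0,0,0,0,0,1],
    [-0.005,0,0,0,0,0,1],
    [0,0,0,0,0,0,1],
    [0,0,0,0,0,0,1]
  ]
}}

```text
t: 6.6
tool_pos: [480.1, 179.1, 260.8]
tool_rot: [-98.2, 89.9, -171.7]
force: [0.3, -0.2, -4.5]
finger_gap: 11.3
```

Request:
{"method": "carry_out", "body": {
  "plan": [
    [0,0,0,3,0,0,1],
    [0,0,0,5,0,0,1],
    [0,0,0,5,0,0,1],
    [0,0,0,3.65,0,0,1],
    [0,0,0,2,0,0,1],
    [0.001,0.006,0.008,0,0,0,1],
    [0.002,0.01,0.014,0,0,0,1],
    [0.0035,0.014,0.02,0,0,0,1],
    [0.005,0.017,0.024,0,0,0,1],
    [0.005,0.02,0.028,0,0,0,1],
    [0.005,0.02,0.028,0,0,0,1],
    [0.005,0.02,0.028,0,0,0,1],
    [0.005,0.015,0.021,0,0,0,1],
    [0.004,0.01,0.014,0,0,0,1],
    [0.003,0.0075,0.01,0,0,0,1],
    [0.003,0.005,0.007,0,0,0,1],
    [0,0,0,0,0,0,1],
    [0,0,0,0,0,0,1],
    [0,0,0,0,0,0,1]
  ]
}}

```text
t: 8.5
tool_pos: [617.1, -27.0, 220.1]
tool_rot: [-141.6, 90.0, 126.3]
force: [0.6, -0.2, -4.1]
finger_gap: 11.2
```

```bash
python3 - <<'E'
from h import *
for n in('top','side'):
    p,d=camera(n); np.savez(f'{n}1.npz',p=p,d=d); m=camera_model(n)
    if n=='top': cv2.imwrite('pics/t1.png',np.hstack([cv2.resize(p[140:240,310:410],(600,600),interpolation=cv2.INTER_CUBIC)]))
    else: cv2.imwrite('pics/s1.png',cv2.resize(p[130:240,270:400],None,fx=5,fy=5,interpolation=cv2.INTER_CUBIC))
s=readout.read_state();print(s['tool_pos'],R_now()[:,1].round(4),R_now()[:,0].round(4))
E
```

```text
[617.31911166 -27.20433243 220.26012966] [ 9.993e-01 -3.670e-02  2.000e-04] [ 2.e-04  1.e-04 -1.e+00]
```

View pics/t1.png

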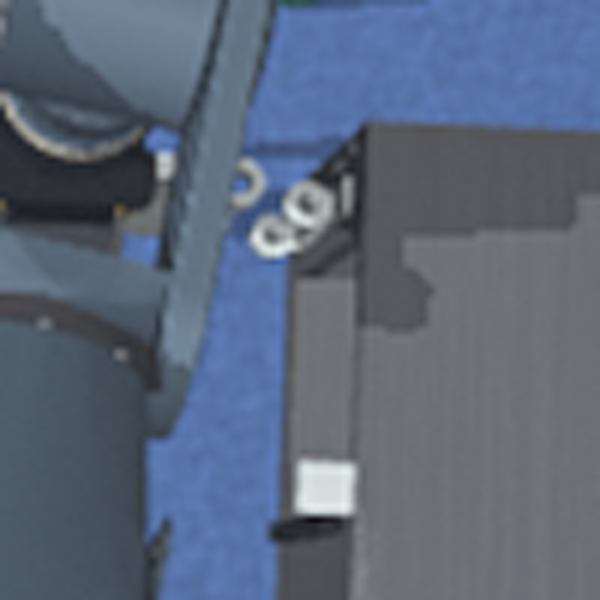

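View pics/s1.png

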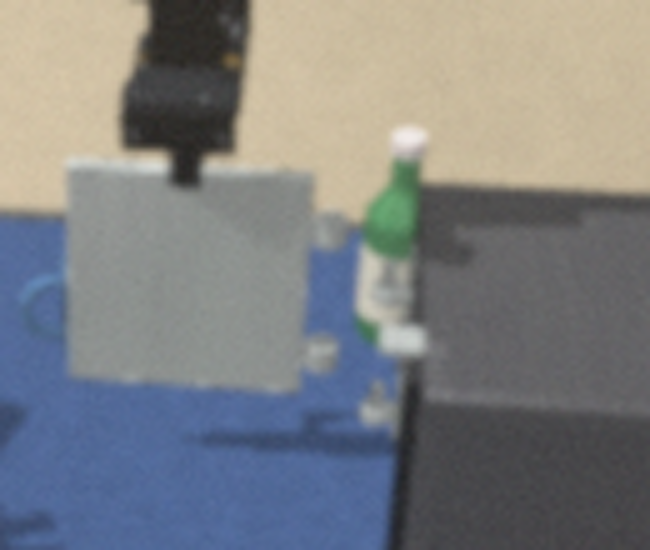

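Top crop: the upper knuckle ring is at about (242,184), partly behind the arm. The upper shoulder is at (308,203) and the lower at (272,236). Side crop: the door hangs level, lower knuckle (321,353), lower pin shoulder (377,408). I compute the offset from the rays.

```bash
python3 - <<'E'
from h import *
mt,ms=camera_model('top'),camera_model('side')
def ray(m,u,v,z):
    O=world(m,0,0,0);D=world(m,u,v,1)-O;return (O+D*(z-O[2])/D[2])
p=np.load('top1.npz')['p']; g=p.min(2).astype(np.float32)
def circ(cu,cv,diam,excl=None):
    # maximise mean radial gradient on disc outline, directions limited by excl
    G=cv2.GaussianBlur(g,(0,0),.6);best=None;th=np.radians(np.arange(0,360,5))
    if excl is not None: th=th[excl(np.degrees(th))]
    c,s=np.cos(th),np.sin(th)
    for du in np.arange(-2,2.05,.1):
        for dv in np.arange(-2,2.05,.1):
            f=lambda r:cv2.remap(G,(cu+du+r*c)[None].astype(np.float32),(cv+dv+r*s)[None].astype(np.float32),1)[0]
            v=np.clip(f(diam/2-.7)-f(diam/2+.7),-30,70).mean()
            if best is None or v>best[0]: best=(v,cu+du,cv+dv)
    return best
f=mt['fx'];Z=lambda z:1485-z
K=circ(349.9,170.2,24*f/Z(221),lambda t:(t<110)|(t>250))
U=circ(360.8,173.3,24*f/Z(165),lambda t:(t>60)&(t<330))
L=circ(355,178.8,24*f/Z(55),lambda t:(t>20)&(t<290))
for n,x,z in(('K',K,220.9),('U',U,165),('L',L,55)): print(n,np.round(x,2),ray(mt,x[1],x[2],z).round(1))
s=readout.read_state();R=R_now();T=s['tool_pos']
print('K pred from tool L=103',(T-103*0+103*R[:,2]).round(1))
# side: predicted pixel crops (x5, origin 270,130)
for nm,X in(('klow mid',T+103*R[:,2]+[0,0,-154.3+25+10]),('ktop mid',T+103*R[:,2]+[0,0,-154.3+135+10]),('pinlow sh',[612.3,-175.7,55]),('pinlow top',[612.3,-175.7,77]),('leaf far bottom',T-88*R[:,2]+[-6,0,-154.3]),('leaf near bottom',T+89*R[:,2]+[-6,0,-154.3])):
    u,v=pix(ms,X);print(nm,round((u-270+.5)*5-.5,1),round((v-130+.5)*5-.5,1))
E
```

```text
K [ 47.28 350.1  169.9 ] [ 612.9 -132.2  220.9]
U [ 52.91 360.6  173.5 ] [ 611.8 -175.2  165. ]
L [ 62.9 354.7 179.1] [ 610.6 -174.8   55. ]
K pred from tool L=103 [ 613.5 -130.1  220.2]
klow mid 317.0 353.8
ktop mid 326.5 229.8
pinlow sh 373.3 406.0
pinlow top 375.6 383.0
leaf far bottom 65.6 378.6
leaf near bottom 295.7 394.3
```

Request:
{"method": "carry_out", "body": {
  "plan": [
    [0,0,0.003,0,0,0,1],
    [0,0,0.006,0,0,0,1],
    [0,0,0.008,0,0,0,1],
    [0,0,0.008,0,0,0,1],
    [0,0.0004,0.008,0,0,0,1],
    [0,0,0.006,0,0,0,1],
    [0,0,0.0035,0,0,0,1],
    [0,0,0.0017,0,0,0,1],
    [0,0,0,0,0,0,1],
    [0,0,0,0,0,0,1],
    [0.002,0,0,0,0,0,1],
    [0.002,0,0,0,0,0,1],
    [0.002,0,0,0,0,0,1],
    [0.002,0,0,0,0,0,1],
    [0.002,0,0,0,0,0,1],
    [0,0,0,0,0,0,1],
    [0,0,0,0,0,0,1],
    [0,0,0,0,0,0,1]
  ]
}}

```text
t: 10.4
tool_pos: [616.4, -72.3, 209.9]
tool_rot: [89.4, 90.0, -2.8]
force: [0.2, -0.5, -3.7]
finger_gap: 11.3
```

```bash
python3 - <<'E'
from h import *
p,d=camera('top'); q,_=camera('side'); np.savez('l2.npz',p=p,q=q)
a=cv2.resize(p[155:195,340:380],(400,400),interpolation=cv2.INTER_CUBIC)
b=cv2.resize(q[170:220,325:375],(400,400),interpolation=cv2.INTER_CUBIC)
cv2.imwrite('pics/l2.png',np.hstack([a,b]))
s=readout.read_state();print(s['tool_pos'],s['force'],s['moment'],R_now()[:,1].round(4))
E
```

```text
[616.45370762 -72.35607782 209.99745577] [-0.09140028  0.23802646 -5.45667835] [-0.01624483 -0.06694377  0.00153273] [ 9.993e-01 -3.790e-02  3.000e-04]
```

View pics/l2.png

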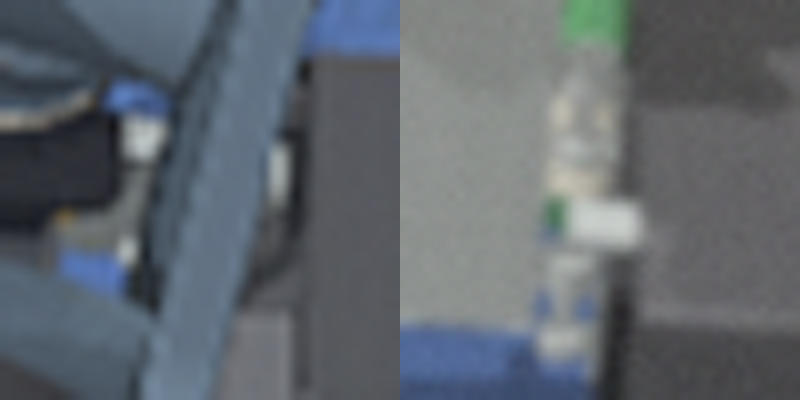

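The side crop shows the lower knuckle (575,270) right above its pin (573,300). The top view is hidden by the forearm. Descend by feel.

Request:
{"method": "carry_out", "body": {
  "plan": [
    [0.001,0,0,0,0,0,1],
    [0.001,0,0,0,0,0,1],
    [0.001,0,0,0,0,0,1],
    [0.001,0,0,0,0,0,1],
    [0.001,0,0,0,0,0,1],
    [0,0,0,0,0,0,1],
    [0,0,0,0,0,0,1]
  ]
}}

```text
t: 11.2
tool_pos: [616.4, -72.3, 204.8]
tool_rot: [-122.3, 90.0, 145.5]
force: [0.1, -0.5, -4.2]
finger_gap: 11.2
```

```bash
cat > st.py <<'E'
from h import *
s=readout.read_state();print(s['t'],s['tool_pos'].round(2),s['force'].round(2),s['moment'].round(3),R_now()[:,0].round(4),round(s['finger_gap'],2))
E
python3 st.py
```

```text
11.2 [616.37 -72.29 204.82] [ 0.14 -0.52 -4.19] [-0.002 -0.111  0.032] [-0.  0. -1.] 11.21
```

Request:
{"method": "carry_out", "body": {
  "plan": [
    [0.001,0,0,0,0,0,1],
    [0.001,0,0,0,0,0,1],
    [0,0,0,0,0,0,1],
    [0,0,0,0,0,0,1]
  ]
}}

```text
t: 11.6
tool_pos: [616.3, -72.3, 202.8]
tool_rot: [-112.5, 90.0, 155.3]
force: [-0.5, -0.3, -5.0]
finger_gap: 11.3
```

Request:
{"method": "carry_out", "body": {
  "plan": [
    [0.001,0,0,0,0,0,1],
    [0.001,0,0,0,0,0,1],
    [0,0,0,0,0,0,1],
    [0,0,0,0,0,0,1]
  ]
}}

```text
t: 12.0
tool_pos: [616.3, -72.3, 200.8]
tool_rot: [-117.1, 90.0, 150.8]
force: [0.5, 1.6, -3.6]
finger_gap: 11.4
```

```bash
python3 st.py
```

```text
12.0 [616.31 -72.28 200.77] [ 0.46  1.6  -3.58] [ 0.013 -0.103 -0.029] [-1.e-04  1.e-04 -1.e+00] 11.37
```

Request:
{"method": "carry_out", "body": {
  "plan": [
    [0.001,0,0,0,0,0,1],
    [0.001,0,0,0,0,0,1],
    [0.001,0,0,0,0,0,1],
    [0,0,0,0,0,0,1],
    [0,0,0,0,0,0,1]
  ]
}}

```text
t: 12.5
tool_pos: [616.3, -72.3, 197.8]
tool_rot: [-105.1, 90.0, 162.8]
force: [-0.1, -0.5, -4.6]
finger_gap: 11.1
```

```bash
python3 st.py
```

```text
12.5 [616.31 -72.3  197.77] [-0.15 -0.48 -4.57] [-0.011 -0.113  0.016] [-1.e-04  0.e+00 -1.e+00] 11.1
```

Request:
{"method": "carry_out", "body": {
  "plan": [
    [0.001,0,0,0,0,0,1],
    [0.001,0,0,0,0,0,1],
    [0.001,0,0,0,0,0,1],
    [0.001,0,0,0,0,0,1],
    [0.001,0,0,0,0,0,1],
    [0,0,0,0,0,0,1]
  ]
}}

```text
t: 13.1
tool_pos: [616.2, -72.3, 192.6]
tool_rot: [-105.7, 90.0, 162.1]
force: [0.5, -0.5, -4.4]
finger_gap: 11.2
```

Request:
{"method": "carry_out", "body": {
  "plan": [
    [0.001,0,0,0,0,0,1],
    [0.001,0,0,0,0,0,1],
    [0.001,0,0,0,0,0,1],
    [0.001,0,0,0,0,0,1],
    [0.001,0,0,0,0,0,1],
    [0,0,0,0,0,0,1]
  ]
}}

```text
t: 13.7
tool_pos: [616.2, -72.2, 187.6]
tool_rot: [-109.7, 90.0, 158.1]
force: [-0.5, -0.1, -4.3]
finger_gap: 11.2
```

```bash
python3 st.py
```

```text
13.7 [616.21 -72.24 187.65] [-0.47 -0.07 -4.3 ] [ 0.06  -0.113  0.022] [-4.e-04  2.e-04 -1.e+00] 11.15
```

Request:
{"method": "carry_out", "body": {
  "plan": [
    [0.001,0,0,0,0,0,1],
    [0.001,0,0,0,0,0,1],
    [0,0,0,0,0,0,1],
    [0,0,0,0,0,0,1]
  ]
}}

```text
t: 14.1
tool_pos: [616.3, -72.3, 185.8]
tool_rot: [-124.9, 90.0, 142.9]
force: [-0.0, -0.4, -4.9]
finger_gap: 11.7
```

Request:
{"method": "carry_out", "body": {
  "plan": [
    [0.0007,0,0,0,0,0,1],
    [0,0,0,0,0,0,1],
    [0,0,0,0,0,0,1]
  ]
}}

```text
t: 14.4
tool_pos: [616.3, -72.3, 185.1]
tool_rot: [-93.3, 90.0, 174.5]
force: [-0.7, 0.3, -4.5]
finger_gap: 11.5
```

Request:
{"method": "carry_out", "body": {
  "plan": [
    [0.0005,0,0,0,0,0,1],
    [0,0,0,0,0,0,1],
    [0,0,0,0,0,0,1]
  ]
}}

```text
t: 14.7
tool_pos: [616.3, -72.3, 184.7]
tool_rot: [-150.9, 90.0, 117.0]
force: [0.5, -0.2, -4.3]
finger_gap: 11.4
```

Request:
{"method": "carry_out", "body": {
  "plan": [
    [0.0005,0,0,0,0,0,1],
    [0,0,0,0,0,0,1],
    [0,0,0,0,0,0,1]
  ]
}}

```text
t: 15.0
tool_pos: [616.4, -72.3, 184.2]
tool_rot: [105.9, 90.0, 13.8]
force: [-0.1, 0.6, -4.0]
finger_gap: 11.0
```

Request:
{"method": "carry_out", "body": {
  "plan": [
    [0.0005,0,0,0,0,0,1],
    [0,0,0,0,0,0,1],
    [0,0,0,0,0,0,1]
  ]
}}

```text
t: 15.3
tool_pos: [616.6, -72.1, 184.0]
tool_rot: [105.8, 90.0, 13.7]
force: [-0.2, 1.0, -1.1]
finger_gap: 11.4
```

Request:
{"method": "carry_out", "body": {
  "plan": [
    [0.0005,0,0,0,0,0,1],
    [0,0,0,0,0,0,1],
    [0,0,0,0,0,0,1]
  ]
}}

```text
t: 15.6
tool_pos: [616.8, -72.0, 183.8]
tool_rot: [108.8, 89.9, 16.6]
force: [0.8, 2.1, 2.5]
finger_gap: 11.6
```

Contact came at tool z 184.0, where full seating was predicted, so the door is seated while square open. Now release and rise clear.

Request:
{"method": "carry_out", "body": {
  "plan": [
    [0,0,0,0,0,0,1],
    [0,0,0,0,0,0,0.4],
    [0,0,0,0,0,0,0.4],
    [0,0,0,0,0,0,0.4],
    [0,0,0,0,0,0,0.4],
    [0,0,0,0,0,0,0.4],
    [0,0,0,0,0,0,0.4]
  ],
  "newtons": 20
}}

```text
t: 16.3
tool_pos: [616.3, -72.5, 183.1]
tool_rot: [-40.7, 90.0, -132.9]
force: [0.4, 1.2, -0.6]
finger_gap: 49.1
```

```bash
python3 st.py; python3 - <<'E'
from h import *
q,_=camera('side'); cv2.imwrite('pics/s3.png',cv2.resize(q[120:240,270:390],(600,600),interpolation=cv2.INTER_CUBIC))
E
```

```text
16.3 [616.32 -72.45 183.06] [ 0.36  1.15 -0.62] [-0.044 -0.167  0.008] [-1.e-04 -1.e-04 -1.e+00] 49.08
```

View pics/s3.png

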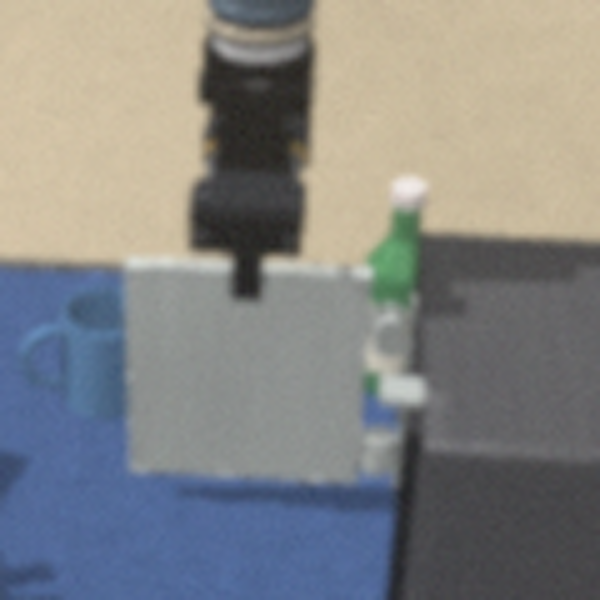

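The picture shows the door hanging on both pins: upper knuckle (385,335), lower (380,450), bottom edge level, fingers open and clear. Rise, go round to the outer face, close the fingers and come down.

Request:
{"method": "carry_out", "body": {
  "plan": [
    [-0.005,0,0,0,0,0,0.4],
    [-0.012,0,0,0,0,0,0.4],
    [-0.02,0,0,0,0,0,0.4],
    [-0.02,0,0,0,0,0,0.4],
    [-0.01,0,0,0,0,0,0.4],
    [0,0.015,-0.004,0,0,0,1],
    [0,0.02,-0.004,0,0,0,1],
    [0,0.02,-0.004,0,0,0,1],
    [0,0,0,0,0,0,1],
    [0,0,0,0,0,0,1],
    [0,0,0,0,0,0,1],
    [0,0,0,0,0,0,1],
    [0,0,0,0,0,0,1],
    [0,0,0,0,0,0,1]
  ]
}}

```text
t: 17.75
tool_pos: [671.4, -62.5, 250.4]
tool_rot: [61.7, 90.0, -30.5]
force: [-0.1, 0.4, -0.8]
finger_gap: 0.7
```

Request:
{"method": "carry_out", "body": {
  "plan": [
    [0.01,0,0,0,0,0,1],
    [0.02,0,0,0,0,0,1],
    [0.015,0,0,0,0,0,1],
    [0.006,0,0,0,0,0,1],
    [0,0,0,0,0,0,1],
    [0,-0.01,0,0,0,0,1],
    [0,-0.008,0,0,0,0,1],
    [0,-0.005,0,0,0,0,1],
    [0,-0.003,0,0,0,0,1],
    [0,-0.002,0,0,0,0,1],
    [0,0,0,0,0,0,1]
  ]
}}

```text
t: 18.85
tool_pos: [643.7, -61.4, 199.5]
tool_rot: [77.6, 90.0, -14.5]
force: [0.2, -0.5, 0.5]
finger_gap: 0.6
```

```bash
python3 st.py
```

```text
18.85 [643.68 -61.36 199.5 ] [ 0.24 -0.46  0.54] [-0.041 -0.074 -0.008] [ 5.e-04 -1.e-04 -1.e+00] 0.62
```

Request:
{"method": "carry_out", "body": {
  "plan": [
    [0,-0.003,0,0,0,0,1],
    [0,-0.003,0,0,0,0,1],
    [0,-0.004,-0.0007,-2,0,0,1],
    [0,-0.00605,-0.001,-3,0,0,1],
    [0,-0.00605,-0.001,-3,0,0,1],
    [0,-0.00605,-0.001,-3,0,0,1],
    [0,-0.00605,-0.001,-3,0,0,1],
    [0,0,0,0,0,0,1]
  ]
}}

```text
t: 19.65
tool_pos: [608.5, -57.9, 199.1]
tool_rot: [-114.6, 89.9, 167.2]
force: [0.0, -0.2, -0.5]
finger_gap: 0.6
```

```bash
python3 st.py; python3 - <<'E'
from h import *
q,d=camera('side'); m=camera_model('side'); V,U=np.mgrid[0:420,0:560];W=world(m,U,V,d)
k=(d>0)&(W[...,2]>60)&(W[...,2]<180)&(W[...,0]>480)&(W[...,0]<640)&(W[...,1]>-155)&(W[...,1]<20)
p=W[k];
for i in range(5):
    c=p.mean(0);n=np.linalg.svd(p-c,full_matrices=False)[2][2];r=(p-c)@n;p=p[abs(r)<8]
print(len(p),c.round(1),n.round(3),np.degrees(np.arctan2(n[1],n[0])))
E
```

```text
19.65 [608.52 -57.95 199.08] [ 0.01 -0.2  -0.46] [ 0.041 -0.183 -0.013] [-1.e-03  2.e-04 -1.e+00] 0.58
1179 [611.7 -70.9 121.8] [-0.999  0.044 -0.   ] 177.45896089263118
```

```bash
python3 - <<'E'
from h import *
q,_=camera('side'); p,_=camera('top')
cv2.imwrite('pics/s4.png',np.hstack([cv2.resize(q[120:240,270:390],(400,400),interpolation=cv2.INTER_CUBIC),cv2.resize(p[130:210,310:390],(400,400),interpolation=cv2.INTER_CUBIC)]))
E
```

```text
(no output)
```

View pics/s4.png

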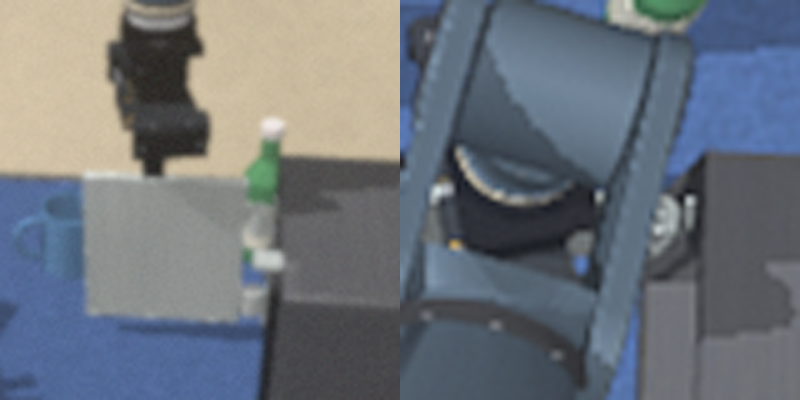

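```bash
python3 - <<'E'
from h import *
m=camera_model('side'); V,U=np.mgrid[0:420,0:560]
_,d=camera('side')
for n,dd in(('now',d),('side1',np.load('side1.npz')['d'])):
    W=world(m,U,V,dd); k=(dd>0)&(W[...,2]>80)&(W[...,2]<210)&(W[...,0]>400)&(W[...,0]<680)&(W[...,1]>-155)&(W[...,1]<90)
    p=W[k]; print(n,[(y,int(np.median(p[abs(p[:,1]-y)<5,0])),int(k.sum())) for y in range(-150,90,20) if (abs(p[:,1]-y)<5).sum()>20])
E
python3 st.py
```

```text
now [(-150, 607, 1336), (-130, 609, 1336), (-110, 609, 1336), (-90, 611, 1336), (-70, 612, 1336), (-50, 612, 1336), (-30, 613, 1336), (-10, 613, 1336), (10, 615, 1336)]
side1 [(-130, 605, 1434), (-110, 609, 1434), (-90, 609, 1434), (-70, 610, 1434), (-50, 611, 1434), (-30, 612, 1434), (-10, 612, 1434), (10, 613, 1434), (30, 613, 1434), (50, 614, 1434)]
19.85 [609.85 -58.17 199.2 ] [ 0.91 -0.64  0.04] [-0.025 -0.108 -0.042] [ 5.e-04 -1.e-04 -1.e+00] 0.31
```

```bash
python3 - <<'E'
from h import *
m=camera_model('side'); q,d=camera('side')
s=readout.read_state();T=s['tool_pos'];print(s['t'],T.round(1),s['joint_positions'].round(2),R_now()[:,1].round(3))
for z in(0,20,40,60): print(z,np.round(pix(m,T+[0,0,z]),1))
for v in range(156,178,2): print(v,[tuple(world(m,u,v,d[v,u]).round(0).astype(int)) for u in (311,314,317,320)])
E
```

```text
19.9 [609.8 -58.2 199.2] [-15.89  29.01  83.73   0.    67.24 -27.69] [0.979 0.204 0.   ]
0 [314.6 178.1]
20 [314.8 173.4]
40 [315.  168.6]
60 [315.2 163.7]
156 [(np.int64(520), np.int64(-45), np.int64(340)), (np.int64(518), np.int64(-55), np.int64(342)), (np.int64(518), np.int64(-64), np.int64(342)), (np.int64(516), np.int64(-74), np.int64(344))]
158 [(np.int64(512), np.int64(-45), np.int64(337)), (np.int64(513), np.int64(-55), np.int64(337)), (np.int64(514), np.int64(-64), np.int64(337)), (np.int64(518), np.int64(-74), np.int64(335))]
160 [(np.int64(510), np.int64(-46), np.int64(331)), (np.int64(514), np.int64(-55), np.int64(330)), (np.int64(514), np.int64(-65), np.int64(330)), (np.int64(517), np.int64(-74), np.int64(329))]
162 [(np.int64(518), np.int64(-46), np.int64(319)), (np.int64(519), np.int64(-55), np.int64(319)), (np.int64(523), np.int64(-65), np.int64(317)), (np.int64(521), np.int64(-75), np.int64(319))]
164 [(np.int64(519), np.int64(-46), np.int64(311)), (np.int64(520), np.int64(-55), np.int64(311)), (np.int64(526), np.int64(-65), np.int64(308)), (np.int64(523), np.int64(-
[... 484 characters left out ...]
t64(-55), np.int64(239)), (np.int64(603), np.int64(-65), np.int64(238)), (np.int64(2037), np.int64(-80), np.int64(-640))]
172 [(np.int64(617), np.int64(-44), np.int64(220)), (np.int64(602), np.int64(-55), np.int64(230)), (np.int64(603), np.int64(-66), np.int64(230)), (np.int64(623), np.int64(-76), np.int64(217))]
174 [(np.int64(615), np.int64(-44), np.int64(213)), (np.int64(615), np.int64(-55), np.int64(213)), (np.int64(617), np.int64(-66), np.int64(212)), (np.int64(611), np.int64(-77), np.int64(217))]
176 [(np.int64(611), np.int64(-45), np.int64(207)), (np.int64(613), np.int64(-56), np.int64(206)), (np.int64(615), np.int64(-66), np.int64(205)), (np.int64(611), np.int64(-77), np.int64(208))]
```

Depth shows the closed fingertips end near z 225. Closed, they retract about 25 mm behind the TCP, so they passed just over the door's top edge and the door is unmoved. I back off to the outer side, go lower, and push with fixed orientation.

Request:
{"method": "carry_out", "body": {
  "plan": [
    [-0.01,0,0,0,0,0,1],
    [-0.005,0.01,0,7,0,0,1],
    [0,0.015,0,7,0,0,1],
    [0,0.015,0,0,0,0,1],
    [0,0.01,0,0,0,0,1],
    [0.01,0,0,0,0,0,1],
    [0.015,0,0,0,0,0,1],
    [0.012,0,0,0,0,0,1],
    [0.005,0,0,0,0,0,1],
    [0,0,0,0,0,0,1],
    [0,0,0,0,0,0,1]
  ]
}}

```text
t: 21.0
tool_pos: [659.2, -55.8, 172.4]
tool_rot: [74.0, 90.0, -18.1]
force: [-0.5, -0.1, 0.3]
finger_gap: 0.4
```

```bash
python3 st.py; python3 - <<'E'
from h import *
s=readout.read_state();R=R_now();print(R[:,1].round(4))
H=np.array([612.,-176]);r,o=115,20
def pos(t):
    a=np.radians(-92+t);ex=np.array([np.cos(a),np.sin(a)]);ey=np.array([-ex[1],ex[0]]);return H-r*ex+o*ey
ts=list(range(0,91,5));P=[pos(t) for t in ts];c=s['tool_pos'][:2]
for t,p in zip(ts,P):
    dlt=np.array([*(p-c),0]);print(t,p.round(1),(dlt@R).round(1)[1:]);c=p
E
```

```text
21.0 [659.22 -55.82 172.38] [-0.5  -0.09  0.26] [-0.03  -0.132 -0.01 ] [ 3.e-04 -1.e-04 -1.e+00] 0.36
[ 9.993e-01 -3.790e-02  3.000e-04]
0 [636.  -61.8] [-23.    6.8]
5 [626.  -60.1] [-10.1  -1.3]
10 [615.8 -59.3] [-10.2  -0.4]
15 [605.6 -59.4] [-10.2   0.5]
20 [595.5 -60.4] [-10.1   1.4]
25 [585.5 -62.3] [-9.9  2.3]
30 [575.7 -65.1] [-9.7  3.1]
35 [566.1 -68.7] [-9.4  3.9]
40 [557.  -73.1] [-9.   4.8]
45 [548.2 -78.3] [-8.6  5.5]
50 [539.9 -84.2] [-8.   6.2]
55 [532.2 -90.8] [-7.5  6.9]
60 [525.1 -98.1] [-6.8  7.5]
65 [ 518.6 -106. ] [-6.2  8.1]
70 [ 512.9 -114.4] [-5.4  8.6]
75 [ 507.9 -123.3] [-4.7  9.1]
80 [ 503.7 -132.5] [-3.8  9.4]
85 [ 500.3 -142.1] [-3.   9.7]
90 [ 497.8 -152. ] [-2.2 10. ]
```

Request:
{"method": "carry_out", "body": {
  "plan": [
    [0,-0.007,0.002,0,0,0,1],
    [0,-0.006,0.002,0,0,0,1],
    [0,-0.005,0.0015,0,0,0,1],
    [0,-0.005,0.0013,0,0,0,1],
    [0,-0.005,-0.0007,0,0,0,1],
    [0,-0.005,-0.0006,0,0,0,1],
    [0,-0.005,-0.0002,0,0,0,1],
    [0,-0.0052,-0.0002,0,0,0,1],
    [0,-0.005,0.0002,0,0,0,1],
    [0,-0.0052,0.0003,0,0,0,1]
  ]
}}

```text
t: 22.0
tool_pos: [605.2, -59.2, 172.2]
tool_rot: [86.6, 90.0, -5.6]
force: [0.3, -0.8, -0.3]
finger_gap: 0.4
```

```bash
cat > door.py <<'E'
from h import *
m=camera_model('side'); V,U=np.mgrid[0:420,0:560]; _,d=camera('side'); W=world(m,U,V,d)
k=(d>0)&(W[...,2]>80)&(W[...,2]<180)&(W[...,0]>400)&(W[...,0]<680)&(W[...,1]>-178)&(W[...,1]<60); p=W[k]
for i in range(5):
    c=p.mean(0);n=np.linalg.svd(p-c,full_matrices=False)[2][2];p=p[abs((p-c)@n)<7]
n*=-np.sign(n[0]) if abs(n[0])>.3 else np.sign(-n[1]); print('open angle ~',(90-(np.degrees(np.arctan2(n[1],n[0]))-178)%360).round(1),c.round(0),len(p))
E
python3 st.py; python3 door.py
```

```text
22.0 [605.21 -59.24 172.16] [ 0.35 -0.77 -0.32] [-0.079 -0.207  0.013] [ 1.e-04 -0.e+00 -1.e+00] 0.36
open angle ~ 77.2 [583. -64. 131.] 855
```

The door swings now, open angle about 77°. Continue the arc.

Request:
{"method": "carry_out", "body": {
  "plan": [
    [0,-0.005,0.0007,0,0,0,1],
    [0,-0.0051,0.0007,0,0,0,1],
    [0,-0.005,0.0011,0,0,0,1],
    [0,-0.0049,0.0012,0,0,0,1],
    [0,-0.0049,0.0015,0,0,0,1],
    [0,-0.0048,0.0016,0,0,0,1],
    [0,-0.0047,0.0019,0,0,0,1],
    [0,-0.0047,0.002,0,0,0,1],
    [0,-0.0045,0.0024,0,0,0,1],
    [0,-0.0045,0.0024,0,0,0,1],
    [0,-0.0043,0.0027,0,0,0,1],
    [0,-0.0043,0.0028,0,0,0,1],
    [0,-0.004,0.0031,0,0,0,1],
    [0,-0.004,0.0031,0,0,0,1],
    [0,0,0,0,0,0,1]
  ]
}}

```text
t: 23.55
tool_pos: [539.1, -84.3, 172.1]
tool_rot: [-94.5, 89.9, 173.3]
force: [-0.5, -0.3, -0.7]
finger_gap: 0.3
```

```bash
python3 st.py; python3 door.py
```

```text
23.55 [539.1  -84.35 172.11] [-0.49 -0.34 -0.69] [-0.003 -0.143  0.015] [-9.e-04  1.e-04 -1.e+00] 0.31
open angle ~ 39.1 [ 526. -109.  132.] 738
```

Request:
{"method": "carry_out", "body": {
  "plan": [
    [0,-0.0038,0.0034,0,0,0,1],
    [0,-0.0037,0.0035,0,0,0,1],
    [0,-0.0034,0.0037,0,0,0,1],
    [0,-0.0034,0.0038,0,0,0,1],
    [0,-0.0031,0.004,0,0,0,1],
    [0,-0.0031,0.0041,0,0,0,1],
    [0,-0.0027,0.0043,0,0,0,1],
    [0,-0.0027,0.0043,0,0,0,1],
    [0,-0.0024,0.0045,0,0,0,1],
    [0,-0.0023,0.0046,0,0,0,1],
    [0,0,0,0,0,0,1]
  ]
}}

```text
t: 24.7
tool_pos: [507.4, -123.7, 172.1]
tool_rot: [-69.7, 90.0, -161.9]
force: [0.5, 0.6, 0.5]
finger_gap: 0.3
```

```bash
python3 st.py; python3 door.py
```

```text
24.7 [ 507.38 -123.66  172.1 ] [0.5  0.63 0.47] [-0.016 -0.13   0.017] [-4.e-04 -1.e-04 -1.e+00] 0.32
open angle ~ 17.1 [ 497. -146.  133.] 234
```

Request:
{"method": "carry_out", "body": {
  "plan": [
    [0,-0.0013,0.0031,0,0,0,1],
    [0,-0.0013,0.0031,0,0,0,1],
    [0,-0.0012,0.0032,0,0,0,1],
    [0,-0.001,0.0032,0,0,0,1],
    [0,-0.001,0.0032,0,0,0,1],
    [0,-0.001,0.0033,0,0,0,1],
    [0,-0.0005,0.002,0,0,0,1],
    [0,-0.0005,0.002,0,0,0,1],
    [0,0,0,0,0,0,1],
    [0,0,0,0,0,0,1]
  ]
}}

```text
t: 25.75
tool_pos: [499.0, -145.9, 172.1]
tool_rot: [-83.8, 90.0, -176.0]
force: [-0.0, 0.1, -0.7]
finger_gap: 0.0
```

Request:
{"method": "carry_out", "body": {
  "plan": [
    [0,-0.0002,0.001,0,0,0,1],
    [0,-0.0002,0.001,0,0,0,1],
    [0,-0.0002,0.001,0,0,0,1],
    [0,0,0,0,0,0,1],
    [0,0,0,0,0,0,1]
  ]
}}

```text
t: 26.25
tool_pos: [498.4, -148.8, 172.1]
tool_rot: [-104.9, 90.0, 162.9]
force: [-0.3, -0.6, -0.1]
finger_gap: 0.3
```

Request:
{"method": "carry_out", "body": {
  "plan": [
    [0,-0.0002,0.001,0,0,0,1],
    [0,-0.0002,0.001,0,0,0,1],
    [0,0,0,0,0,0,1],
    [0,0,0,0,0,0,1]
  ]
}}

```text
t: 26.65
tool_pos: [497.9, -150.9, 172.2]
tool_rot: [15.5, 90.0, -76.7]
force: [1.0, -0.2, 0.4]
finger_gap: 0.6
```

```bash
python3 st.py
```

```text
26.65 [ 497.91 -150.87  172.16] [ 1.   -0.25  0.41] [ 0.034 -0.142 -0.011] [ 0. -0. -1.] 0.64
```

Request:
{"method": "carry_out", "body": {
  "plan": [
    [0,0,0.001,0,0,0,1],
    [0,0,0.001,0,0,0,1],
    [0,0,0,0,0,0,1],
    [0,0,0,0,0,0,1]
  ]
}}

```text
t: 27.05
tool_pos: [497.8, -152.8, 172.1]
tool_rot: [-111.2, 90.0, 156.7]
force: [0.3, -0.3, -0.2]
finger_gap: 0.6
```

Request:
{"method": "carry_out", "body": {
  "plan": [
    [0,0,0.001,0,0,0,1],
    [0,0,0.001,0,0,0,1],
    [0,0,0,0,0,0,1],
    [0,0,0,0,0,0,1]
  ]
}}

```text
t: 27.45
tool_pos: [497.8, -154.9, 172.1]
tool_rot: [31.2, 90.0, -60.9]
force: [-0.6, -0.2, -0.5]
finger_gap: 0.1
```

Request:
{"method": "carry_out", "body": {
  "plan": [
    [0,0,0.001,0,0,0,1],
    [0,0,0,0,0,0,1],
    [0,0,0,0,0,0,1]
  ]
}}

```text
t: 27.75
tool_pos: [497.7, -155.5, 172.1]
tool_rot: [-172.8, 90.0, 95.0]
force: [-0.6, 2.0, 0.7]
finger_gap: 0.5
```

Request:
{"method": "carry_out", "body": {
  "plan": [
    [0,0,0.001,0,0,0,1],
    [0,0,0,0,0,0,1],
    [0,0,0,0,0,0,1]
  ]
}}

```text
t: 28.05
tool_pos: [497.6, -156.3, 172.1]
tool_rot: [-168.7, 90.0, 99.1]
force: [0.1, 3.8, 0.4]
finger_gap: 0.1
```

```bash
python3 st.py; python3 - <<'E'
from h import *
m=camera_model('side'); V,U=np.mgrid[0:420,0:560]; q,d=camera('side'); W=world(m,U,V,d)
cv2.imwrite('pics/s5.png',cv2.resize(q[140:260,290:410],(600,600),interpolation=cv2.INTER_CUBIC))
m=camera_model('top'); p,d=camera('top'); W=world(m,U,V,d); cv2.imwrite('pics/t5.png',p)
k=(d>0)&(abs(W[...,2]-219)<9)&(abs(W[...,1]+175)<35)&(W[...,0]>400)&(W[...,0]<620)
print(k.sum()); P=W[k]; print([(x,P[abs(P[:,0]-x)<6,1].mean().round(1)) for x in range(410,620,12) if (abs(P[:,0]-x)<6).any()])
E
```

```text
28.05 [ 497.62 -156.29  172.13] [0.11 3.77 0.4 ] [ 0.514 -0.141  0.023] [-1.e-04  8.e-04 -1.e+00] 0.12
3
[(614, np.float64(-192.2))]
```

Force rises to 3.8 N with the finger centre 15.7 mm outside the hinge line, which is half the leaf plus half the finger, so the door bears on the rubber stop. Back off straight outwards, lift and check.

Request:
{"method": "carry_out", "body": {
  "plan": [
    [0,0,-0.001,0,0,0,1],
    [0,0,-0.003,0,0,0,1],
    [0,0,-0.01,0,0,0,1],
    [0,0,-0.02,0,0,0,1],
    [0,0,-0.03,0,0,0,1],
    [0,0,-0.04,0,0,0,1],
    [0,0,-0.04,0,0,0,1],
    [0,0,-0.04,0,0,0,1],
    [-0.03,0,0,0,0,0,1],
    [-0.04,0,0,0,0,0,1],
    [-0.04,0,0,0,0,0,1],
    [-0.03,0,-0.02,0,0,0,1],
    [0,0,0,0,0,0,1],
    [0,0,0,0,0,0,1]
  ]
}}

```text
t: 29.55
tool_pos: [505.3, 47.4, 312.5]
tool_rot: [57.3, 89.9, -34.8]
force: [0.8, -0.0, -0.1]
finger_gap: 0.5
```

```bash
python3 st.py; python3 - <<'E'
from h import *
V,U=np.mgrid[0:420,0:560]
m=camera_model('top'); p,d=camera('top'); q,_=camera('side'); W=world(m,U,V,d)
cv2.imwrite('pics/f.png',np.hstack([cv2.resize(p[150:250,340:440],(400,400),interpolation=cv2.INTER_CUBIC),cv2.resize(q[160:260,300:400],(400,400),interpolation=cv2.INTER_CUBIC)]))
k=(d>0)&(abs(W[...,2]-219)<9)&(abs(W[...,1]+170)<35)&(W[...,0]>400)&(W[...,0]<602)
P=W[k]; print(k.sum(),np.median(P[:,2]).round(1))
if k.sum()>20: b=np.polyfit(P[:,0],P[:,1],1); print('leaf line yaw',np.degrees(np.arctan(b[0])).round(2),'y at x=500',np.polyval(b,500).round(1),P[:,0].min().round(0),P[:,0].max().round(0))
E
```

```text
29.55 [505.32  47.37 312.5 ] [ 0.77 -0.02 -0.14] [-0.027 -0.097  0.001] [ 0.0014 -0.001  -1.    ] 0.54
255 218.8
leaf line yaw -0.71 y at x=500 -172.2 402.0 601.0
```

View pics/f.png

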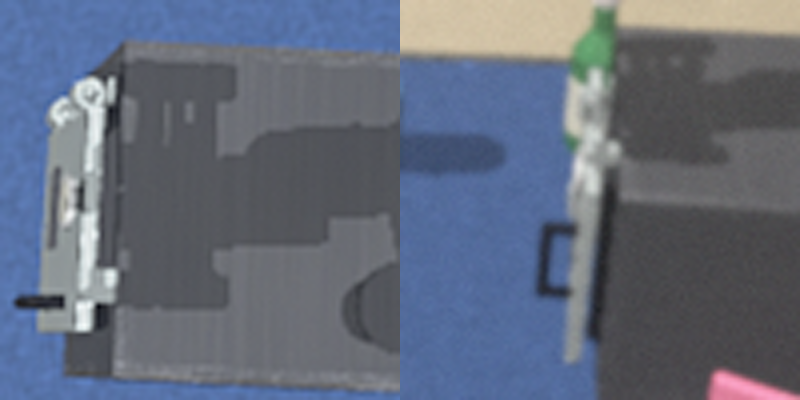

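The door hangs shut: its top edge runs under the keeper (top crop 105,285), both knuckles are on the pins and the bystanders are untouched. One last angle check excluding the keeper pixels, then hand in.

```bash
python3 - <<'E'
from h import *
V,U=np.mgrid[0:420,0:560]; m=camera_model('top'); p,d=camera('top'); W=world(m,U,V,d); g=p.min(2)
k=(d>0)&(abs(W[...,2]-219)<6)&(abs(W[...,1]+172)<14)&(W[...,0]>420)&(W[...,0]<585)&(abs(W[...,0]-451)>24)
P=W[k]
for i in range(3): b=np.polyfit(P[:,0],P[:,1],1);r=P[:,1]-np.polyval(b,P[:,0]);P=P[abs(r)<2*r.std()+1]
ang=np.degrees(np.arctan(b[0]))+2.0; print(len(P),'angle to oven front',ang.round(2),'std',r.std().round(1))
if abs(ang)<3.5: print(order.hand_in())
E
```

```text
155 angle to oven front -0.76 std 3.7
the job is handed in; nothing more can be done
None
```

The door is hung on both hinge pins and swung shut under the keeper, and the job is handed in at about 30 s. The hand-in gave no verdict.

**What I did:**
- I chose the smaller grey door in the stand, pinched it by its top edge and lifted it out.
- I lowered both knuckles onto the pins with the door square open. Seating contact came where predicted (tool z 184.0 mm), with about 7 N of pressing.
- I let go and pushed the outer face round with the closed fingers. The force on the stop strip reached 3.8 N, and I then backed the arm well clear.

**Last checks:**
- **Angle:** the final fit gave about -0.8° to the oven front.
- **Height:** the top edge reads 218.8 mm, against 220 mm expected.
- **Position:** the pictures show both knuckles on the pins and the door's edge under the keeper. The arm is well clear of everything. I never moved near the bowl or mug, and the bottle looked in place; I did not measure any of them.

**What failed or disagreed:**
- **First push:** it missed. The closed fingertips sit about 25 mm behind the TCP and passed just above the door without touching it, so I repeated the push lower.
- **Angle readings:** they differed. A rougher fit was off about 1.3° in one direction, and reading the angle off the picture by eye gave about 2° in the other. All are within the 5° limit.

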